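# Counter-hold the belt tensioner's bolt behind its bracket

## Task

The small belt drive unit on the bench needs a new belt: lift the cover off its top by the handle and set it down gently, right way up, on the clear bench to the robot's right of the unit. Then reach down into the narrow gap between the two upright plates, grip the hexagonal bolt head hidden behind the front plate, turn it against its spring until the idler arm on the front of the unit is level, and hold it there by the bolt head alone while I push in the locking pin: finish holding, do not let go. Do not push other things on the bench about.

Things in the scene. Friction and masses are not known exactly. Their poses are not given: they have to be found in the camera images.
- drive_unit: belt drive unit, fixed: grey base 138x170x10 mm (front edge x -78 mm), on it two upright aluminium plates 150 mm wide (y), 6 mm thick, tops 125 mm above the bench: the bracket (front) at x -34 to -28 mm, the rear plate at x 32 to 38 mm. Origin on the bench; x points away from the robot along the bolt, yaw within 0.25 rad of the robot's x; y along the plates to the left, z up
- gap_mouth (a point): middle of the gap's open top straight above the bolt head, level with the plates' tops. The gap between the plates is 60 mm wide and open at both ends. In it: a spring housing of radius 19 mm about the bolt, against the bracket, 8 mm deep; a motor and a bearing tube below, tops 54 mm above the bench; a stand-off rod at y 67, z 112 mm of the unit's frame
- bolt_head: steel hexagon bolt head in the gap, 24 mm across flats, 20 mm long (x -10 to 10 mm), 100 mm above the bench, at x 0, y -30 mm of the unit. Origin at its centre; x is the bolt axis, parallel to the unit's x. It turns about it with the idler arm; axes are the unit's at joint 0. One pair of flats is upright, normals along the unit's y, at joint 0.315 rad; at rest it leans 18 degrees
- head_centre (a point): centre of the bolt head, on the bolt axis, where to grip. At joint value q, fingers flat on the first pair of flats point along (0, sin(q - 0.315), -cos(q - 0.315)) in the unit's frame: 18 degrees to the robot's right of straight down at rest, 18 degrees to the left with the arm level. Along x a finger has 20 mm to the spring housing and 32 mm to the rear plate
- tensioner (a joint): angle of bolt head and idler arm, rad: 0 = at rest on the lower stop, the arm sloping 0.63 rad below level toward the left (+y of the unit); 0.63 = arm level; 0.95 upper stop. Growing values turn about the unit's +x (+y toward +z): the idler rises, fingertips gripping the head swing left, the hand right. Spring and weight turn it back with 0.1 to 0.17 N m; grip with 40 N or more
- idler_arm: grey arm on the front of the bracket, 60 mm between centres, 22 mm wide, with a steel backing nut on the bolt and a black idler pulley (radius 16 mm) at its left end; its pin hole lines up with the bracket's when level. Turns with the bolt. Origin on the bolt axis, at the bolt head's centre
- idler_centre (a point): centre of the idler pulley, 60 mm in front of and 60 mm out from the bolt head's centre: as high as the bolt axis when the arm is level
- cover: loose grey sheet cover, about 0.12 kg, 83x120 mm (x, y), on the tops of both plates over the gap, axes along the unit's. Origin: centre of its lower rim, 113 mm up at first; lips 12 mm deep hang outside the plates; sheet top z 15 mm. Black bridge handle: bar 62 mm long along x, 14 mm wide (y), z 36 to 49 mm, over x = y = 0, 21 mm free under it
- clear_bench (a point): middle of the clear patch of bench to the right of the unit, about 150 mm (x) by 160 mm (y), where the cover can be put; a bench centrifuge 0.2 m tall stands behind it, its front 85 mm beyond this point
- note_pad: white paper note pad, 105x74x10 mm; bystander, origin at the centre of its underside
- marker_pen: black marker pen lying down, 12x135x12 mm; bystander, origin at the centre of its underside
- white_cup: white lidded sample cup, 51x51x63 mm; bystander, origin at the centre of its underside
- strip_tub: tall round tub with a flip lid, 48x44x107 mm; bystander, origin at the centre of its underside
- tweezers: steel tweezers lying down, 18x126x10 mm; bystander, origin at the centre of its underside
- calculator: desk calculator lying flat, 112x68x13 mm; bystander, origin at the centre of its underside

How it is judged:
By the outcome, as a careful person would: the job done as asked, in the order asked, and still so for the second after the job is handed in, while the arm keeps its last pose, push and grip.
It also fails if it takes over 51 s, if anything falls off the work surface, if the arm or the gripper's body presses on something with over 40 N, if the wrist force passes 120 N, or if a joint passes its speed limit or range.

## Robot

A 6-joint arm with a two-finger parallel gripper is mounted at the origin on a cart in front of the work surface, level with it; the furniture and walls round the work are solid. World frame = base frame: x ahead of the robot, y to its left, z up, the work surface at z = 0. Lengths are in m, angles in rad, forces in N, time in s.
With the tool pointing down it reaches from about 0.35 to 0.975 m from the base axis. Payload 4.9 kg.
Tool frame: the origin (TCP) lies midway between the tips of the shut fingers; the grasp point (between the pads) lies 19 mm behind it; x points along the fingers, y is the direction in which the jaws open and shut, and the axes are right-handed (so a half turn about x gives the same grasp; the last joint's range is limited). The gripper opens to 85 mm and grips with 20 to 120 N. Pads are 22 mm wide; open, the fingers measure 114 mm over their backs; the gripper's body (76 mm by 85 mm) begins 54 mm behind the grasp point. The pads swing forward as they close: fully open they stand 13 mm farther back than shut.
Start: joints at [-1.283, 0.053, 1.613, -0, 1.476, -0.119], TCP at [0.247, -0.574, 0.231] pointing down, gripper open.
Joint ranges: [-3.01, 3.01], [-1.01, 2.22], [0.06, 2.58], [-1.02, 4.17], [0.09, 2.62], [-3.14, 3.14]. Speed limits (rad/s): [2.57, 2.57, 3.14, 3.14, 3.14, 3.14].

## Interface

Orientations are given as a rotation vector (axis times angle).
In Python, from station import ctrl gives the robot as it stands.
- The arm moves only by the shell command python3 -m handwheel 'ROWS' [FORCE]. ROWS is JSON, a list of rows, each a list of 3 entries, a list of its own where there are three numbers: the finger opening in m, from 0 to 0.0854, then the shift along the tool's x, y, z in m, then the turn, a rotation vector about the tool's x, y, z in degrees. In form: [[claw, [dx, dy, dz], [ax, ay, az]], ...]. A call has 1 to 10 rows; each row shifts and turns the commanded pose from where the row before left it, along the tool's axes as they then stand; what a row does not reach is not made up. A row lasts 1/12 s, in which the tool goes at most 41.7 mm and 7.16 degrees, less where a joint would pass 70% of its speed; a pose out of reach is approached as far as the arm can. A call with a gripper value outside its range is refused whole. The fingers move at their own pace and stop on an object; FORCE is the grip in N (left out, the last holds). Time passes only in rows, so rows that do not move let the fingers close. It gives the time, the measured TCP pose, the force and the opening at its end, in the units of the state.
- ctrl.get_obs(): the state, without advancing time (a new reading comes with each control period).
- ctrl.get_image(name): name is "side" or "top"; returns the picture (400x640x3 uint8, red, green, blue); there is no depth.
- ctrl.camera_params(name): a dict with "vertical_fov" (degrees; the focal length in pixels is half the picture's height over the tangent of half this angle, whatever the lens; pixels are square), "cx", "cy" (the principal point, pixels), "rvec" (rotation vector, rad) and "tvec" (3), from world to camera coordinates, as OpenCV has them. Camera axes: x right, y down, z forward; pixel columns grow to the right and rows downward; lengths in m; the calibration is good to about 2 mm. A picture is of the moment at which its call begins. camera_params takes no time and is no camera call.
- ctrl.finish_job(): hands the job in, once; it reports no verdict.
Trained networks look in the newest picture that a camera, given by its name, has taken for a name from the list of things; names that differ only in an ending like _2 or _b are one class to them, and where a whole thing is asked for, a point or a joint stands for the part that bears it (a point fixed in the world has none). Each returns a list of dicts, best first, with "score" (0 to 1); they miss things now and then, are a little off and sometimes report something else, mostly with a low value. They report only what shows in the picture. A call takes as long as a camera call.
- ctrl.look_for(thing, camera): "box" ([centre column, centre row, width, height] in pixels, round what is visible of it).
- ctrl.silhouettes(thing, camera): "mask" (400x640 bool, what is visible of it) and "box" ([centre column, centre row, width, height] in pixels, round what is visible of it).
- ctrl.tip_of(thing, camera): "centre" ([row, column] in pixels: a listed point, or the origin of a listed thing).
The state is a dict: "t": time; "q": joint angles; "dq": joint speeds; "effort": joint torques, N m; "tool_pos": TCP position; "tool_rot": TCP orientation; "contact_force": force on the tool from outside, world axes, zero at the start; "wrist_torque": the same for the moment, N m; "opening": finger opening in m.
Only numpy, scipy, OpenCV 4.12 (cv2) and the standard library are available. Lean on these libraries where they do the work, as an engineer would, in place of code of your own. Each camera call takes 0.05 s, during which the arm holds its last target.

## Working session

There is one attempt and no reset: what is moved stays moved. The work goes in short steps, Python scripts to look and compute and a shell command to move; the robot and the scene stay as the last step left them, time stands still between calls to the robot, and variables do not carry over. Pictures are saved under pics/ and viewed, and the job is handed in when it is done.

```bash
ls; mkdir -p pics
python3 - <<'E'
from station import ctrl
import cv2
o=ctrl.get_obs(); print({k:(v if not hasattr(v,'round') else v) for k,v in o.items()})
for c in ("side","top"):
    im=ctrl.get_image(c); cv2.imwrite(f"pics/{c}0.png",im[:,:,::-1]); print(ctrl.camera_params(c))
for c in ("side","top"):
    for n in ("drive_unit","cover","bolt_head","idler_centre","gap_mouth","clear_bench","head_centre"):
        r=ctrl.tip_of(n,c); print(c,n,[(x["score"],x["centre"]) for x in r[:2]])
E
```

```text
pics
{'t': 0.0, 'q': array([-1.28302227e+00,  5.33832027e-02,  1.61428005e+00,  1.18351939e-06,
        1.47600894e+00, -1.18979762e-01]), 'dq': array([-0.00030673, -0.00112069,  0.00040833, -0.00072128, -0.00099296,
        0.00013834]), 'effort': array([ 1.71694533e-03, -3.93677688e+01, -3.70179713e+01, -2.54153622e-05,
        7.07662912e-03,  1.46338536e-06]), 'tool_pos': array([ 0.24710398, -0.57340247,  0.23005502]), 'tool_rot': array([ 1.99828679,  0.41425368, -1.9986421 ]), 'contact_force': array([ 0.09263969, -0.91899785,  0.25021114]), 'wrist_torque': array([-0.00576689,  0.04882855,  0.00798438]), 'opening': 0.08535626916595083}
{'vertical_fov': 55.842134014892125, 'cx': 324.96392652163075, 'cy': 197.42538741346863, 'rvec': array([ 0.42638648, -2.41013897,  1.59146702]), 'tvec': array([0.46141865, 0.15661399, 0.93020973])}
{'vertical_fov': 55.364945774017706, 'cx': 311.9847456017872, 'cy': 198.0940548065861, 'rvec': array([ 2.16258639, -2.11594851,  0.1619685 ]), 'tvec': array([-0.04768932,  0.52304457,  0.9894839 ])}
side drive_unit [(0.55, [252.1, 305.1]), (0.46, [186.4, 386.5])]
side cover [(0.92, [214.5, 304.3])]
side bolt_head []
side idler_centre [(0.58, [239.7, 318.6])]
side gap_mouth [(0.59, [208.9, 307.9]), (0.53, [253.2, 236.0])]
side clear_bench [(0.94, [220.1, 350.6])]
side head_centre []
top drive_unit [(0.96, [205.6, 251.1])]
top cover [(0.66, [205.4, 247.1]), (0.19, [229.1, 237.6])]
top bolt_head []
top idler_centre []
top gap_mouth [(0.62, [202.9, 258.6])]
top clear_bench [(0.86, [230.0, 338.8]), (0.71, [206.0, 249.0])]
top head_centre [(0.5, [262.0, 181.1])]
```

View pics/side0.png

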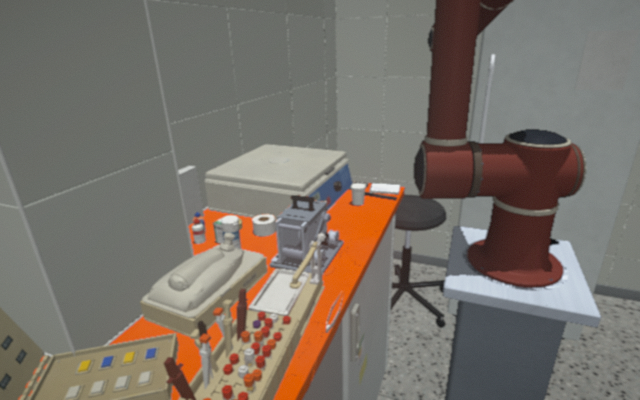

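View pics/top0.png

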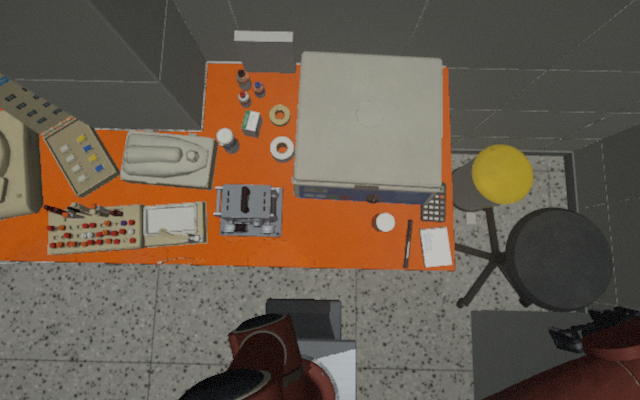

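```bash
cat > h.py <<'E'
from station import ctrl
import cv2, numpy as np
from scipy.spatial.transform import Rotation as R
def cam(n):
    p=ctrl.camera_params(n); f=200/np.tan(np.radians(p["vertical_fov"])/2)
    K=np.array([[f,0,p["cx"]],[0,f,p["cy"]],[0,0,1]]); return K,R.from_rotvec(p["rvec"]).as_matrix(),np.array(p["tvec"])
def proj(n,X):
    K,r,t=cam(n); x=K@(r@np.atleast_2d(X).T+t[:,None]); return (x[:2]/x[2]).T
def ray(n,uv):
    K,r,t=cam(n); d=r.T@np.linalg.inv(K)@np.array([uv[0],uv[1],1]); return -r.T@t,d
def atz(n,uv,z):
    c,d=ray(n,uv); return c+d*(z-c[2])/d[2]
def tri(a,b):
    ca,da=ray("side",a); cb,db=ray("top",b)
    A=np.c_[da,-db]; s=np.linalg.lstsq(A,cb-ca,rcond=None)[0]
    p,q=ca+s[0]*da,cb+s[1]*db; return (p+q)/2,np.linalg.norm(p-q)
def crop(im,c,w,h,s,fn):
    x,y=c; cv2.imwrite(fn,cv2.resize(im[y-h:y+h,x-w:x+w,::-1],None,fx=s,fy=s,interpolation=cv2.INTER_CUBIC))
E
python3 - <<'E'
from h import *
for n in("side","top"): K,r,t=cam(n); print(n,-r.T@t,K[0,0])
print(tri((304.3,214.5),(247.1,205.4)))
print(atz("top",(251.1,205.6),0),atz("top",(338.8,230),0),atz("side",(350.6,220.1),0),atz("top",(385,222),0.063))
crop(cv2.imread("pics/top0.png")[:,:,::-1],(250,208),50,40,8,"pics/top0c.png")
crop(cv2.imread("pics/side0.png")[:,:,::-1],(310,230),60,50,6,"pics/side0c.png")
E
```

```text
side [0.13366907 0.90423875 0.51692372] 377.39864873122315
top [ 0.36543323 -0.04155877  1.05813974] 381.22717302972313
(array([0.49438012, 0.12701534, 0.11072519]), np.float64(0.007246041585703507))
[0.50529467 0.13398542 0.        ] [ 0.44236541 -0.11236131  0.        ] [ 0.44542591 -0.09246365  0.        ] [ 0.4613231  -0.22870226  0.063     ]
```

```bash
python3 -c "
from h import *
for c in('top','side'):
  for n in ('drive_unit','cover'):
    for x in ctrl.silhouettes(n,c)[:2]:
      m=x['mask'].astype(np.uint8); print(c,n,x['score'],x['box'],m.sum())
"
```

```text
top drive_unit 0.72 [247.3, 211.2, 69.2, 51.2] 1569
top cover 0.6 [246.2, 204.1, 48.2, 27.9] 1614
side drive_unit 0.8 [301.9, 239.6, 72.1, 65.9] 2510
side cover 0.83 [302.2, 210.6, 46.8, 28.7] 866
```

View pics/top0c.png

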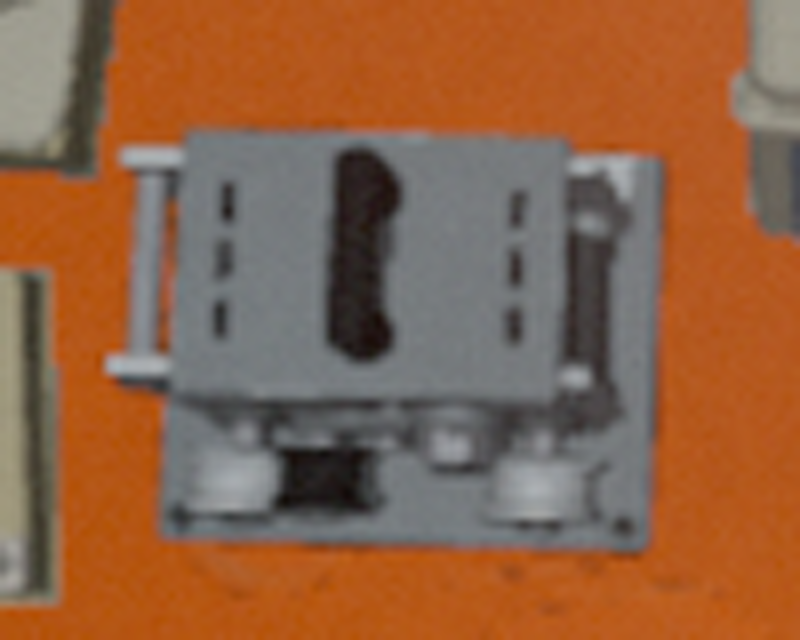

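View pics/side0c.png

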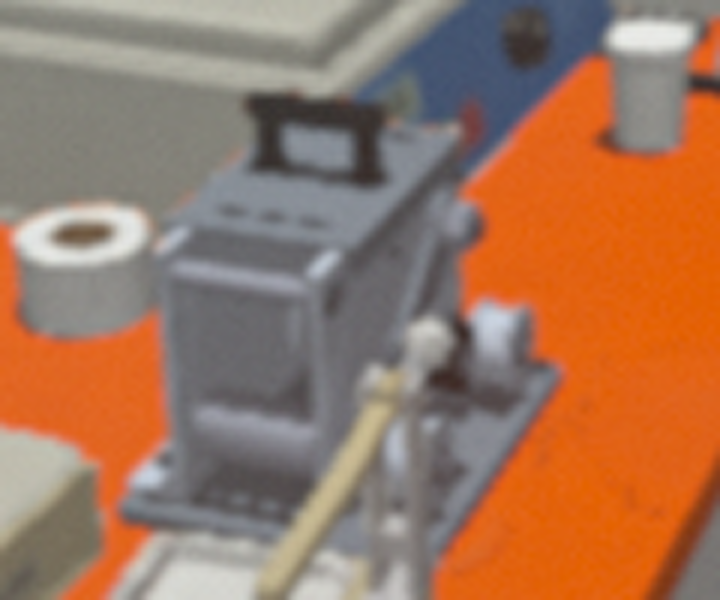

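```bash
cat > fit.py <<'E'
from h import *
from scipy.optimize import least_squares
T=lambda x,y:(x/8+200,y/8+168)
S=lambda x,y:(x/6+250,y/6+180)
def world(P,p):
    c,s=np.cos(p[2]),np.sin(p[2]); P=np.asarray(P,float)
    return np.c_[p[0]+c*P[:,0]-s*P[:,1],p[1]+s*P[:,0]+c*P[:,1],P[:,2]]
unit=[("top",(-.078,.085,.01),T(162,540)),("top",(-.078,-.085,.01),T(648,550)),("top",(.06,-.085,.01),T(664,158)),
("top",(.038,.075,.125),T(120,150)),("top",(-.034,.075,.125),T(105,378)),
("side",(.038,.075,.125),S(160,252)),("side",(-.034,.075,.125),S(335,255)),("side",(-.078,-.085,.01),S(562,375)),("side",(.06,.085,.01),S(122,505))]
cov=[("top",(.0415,.06,.128),T(187,130)),("top",(.0415,-.06,.128),T(568,138)),("top",(-.0415,-.06,.128),T(562,398)),("top",(-.0415,.06,.128),T(172,385)),
("top",(.031,0,.162),T(360,148)),("side",(.031,.007,.162),S(248,95)),("side",(-.031,.007,.162),S(384,104)),("side",(-.0415,.06,.128),S(340,245))]
def fit(obs):
    def f(p):
        W=world([o[1] for o in obs],p)
        return np.concatenate([proj(o[0],W[i])[0]-o[2] for i,o in enumerate(obs)])
    r=least_squares(f,[.5,.13,0],loss="soft_l1"); print(r.x.round(4),np.degrees(r.x[2]).round(2)); print(f(r.x).reshape(-1,2).round(1).tolist()); return r.x
if __name__=="__main__":
    u=fit(unit); c=fit(cov); both=fit(unit+cov)
    print(world([(0,-.03,.1),(0,0,.1555)],both), world([(0,0,.1555)],c))
E
python3 fit.py; python3 -c "
from h import *
o=ctrl.get_obs(); print(R.from_rotvec(o['tool_rot']).as_matrix().round(3))"
```

```text
[0.4967 0.1306 0.0107] 0.62
[[-0.7, 0.6], [0.6, 0.1], [-0.3, -0.5], [-0.3, 0.1], [0.1, 0.4], [-0.1, -1.2], [-1.1, 2.5], [0.9, -3.1], [-0.2, -1.0]]
[ 0.4998  0.1246 -0.0101] -0.58
[[0.0, -0.6], [0.6, -0.1], [-0.3, 0.7], [-0.4, 0.7], [-0.2, -0.5], [-0.7, -1.1], [-0.4, 0.5], [2.7, -0.6]]
[0.4982 0.1274 0.0052] 0.3
[[0.4, -0.1], [1.6, -0.3], [1.0, -0.8], [1.1, -0.6], [1.4, -0.4], [-0.2, -2.0], [-1.3, 1.8], [0.9, -3.7], [-0.2, -1.9], [-1.4, 0.4], [-0.8, 0.1], [-1.2, 0.9], [-1.3, 1.8], [-1.6, 0.1], [-0.7, -0.5], [-0.1, 0.9], [3.3, -0.0]]
[[0.49833667 0.09739166 0.1       ]
 [0.49818215 0.12739126 0.1555    ]] [[0.49984679 0.12462974 0.1555    ]]
[[-0.     0.396 -0.918]
 [ 0.    -0.918 -0.396]
 [-1.    -0.     0.   ]]
```

```bash
python3 -m handwheel '[[0.085,[-0.012,0,0],[5.85,0,0]],[0.085,[-0.012,0,0],[5.85,0,0]],[0.085,[-0.012,0,0],[5.85,0,0]],[0.085,[-0.012,0,0],[5.85,0,0]],[0.085,[0,-0.039,-0.014],[0,0,0]],[0.085,[0,-0.039,-0.014],[0,0,0]],[0.085,[0,-0.039,-0.014],[0,0,0]],[0.085,[0,-0.039,-0.014],[0,0,0]],[0.085,[0,-0.039,-0.014],[0,0,0]],[0.085,[0,-0.039,-0.014],[0,0,0]]]' 40
```

```text
t: 1.83
tool_pos: [0.3319, -0.3383, 0.2794]
tool_rot: [-2.221, 0.003, 2.22]
contact_force: [0.6, 1.3, 1.2]
opening: 0.0852
```

```bash
python3 -m handwheel '[[0.085,[0,-0.039,-0.014],[0,0,0]],[0.085,[0,-0.039,-0.014],[0,0,0]],[0.085,[0,-0.039,-0.014],[0,0,0]],[0.085,[0,-0.039,-0.014],[0,0,0]],[0.085,[0,-0.039,-0.014],[0,0,0]],[0.085,[0,-0.039,-0.014],[0,0,0]],[0.085,[0,-0.039,-0.014],[0,0,0]],[0.085,[0,-0.039,-0.014],[0,0,0]],[0.085,[0,-0.039,-0.014],[0,0,0]],[0.085,[0,-0.039,-0.014],[0,0,0]]]'
python3 -m handwheel '[[0.085,[0,-0.039,-0.014],[0,0,0]],[0.085,[0,-0.036,-0.014],[0,0,0]],[0.05,[0.03,0,0],[0,0,0]],[0.05,[0,0,0],[0,0,0]]]'
python3 - <<'E'
from h import *
for c in ("side","top"):
    im=ctrl.get_image(c); p=proj(c,ctrl.get_obs()['tool_pos'])[0].astype(int); print(p); crop(im,(int(p[0]),int(p[1])),60,45,6,f"pics/{c}1.png")
E
```

```text
t: 2.67
tool_pos: [0.4725, 0.0519, 0.2797]
tool_rot: [-2.222, 0.002, 2.219]
contact_force: [0.8, -0.6, -0.0]
opening: 0.085
t: 3.0
tool_pos: [0.4983, 0.1263, 0.2444]
tool_rot: [2.211, 0.001, -2.229]
contact_force: [-0.6, -0.5, -2.6]
opening: 0.0633
[301 162]
[237 192]
```

View pics/side1.png

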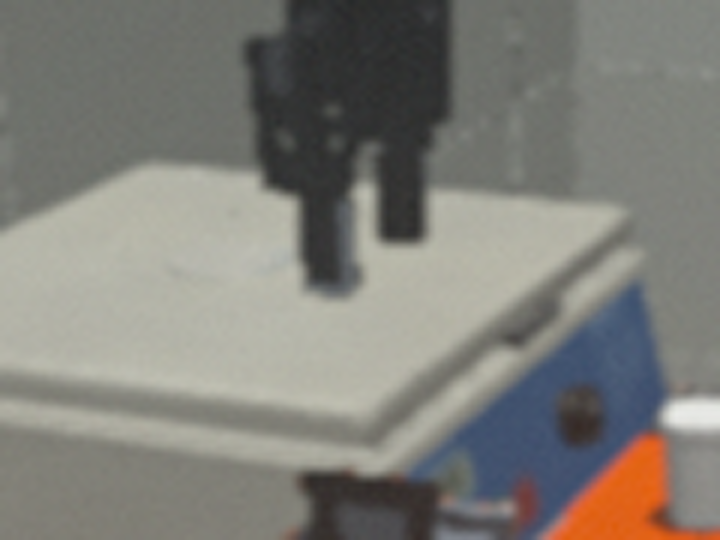

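View pics/top1.png

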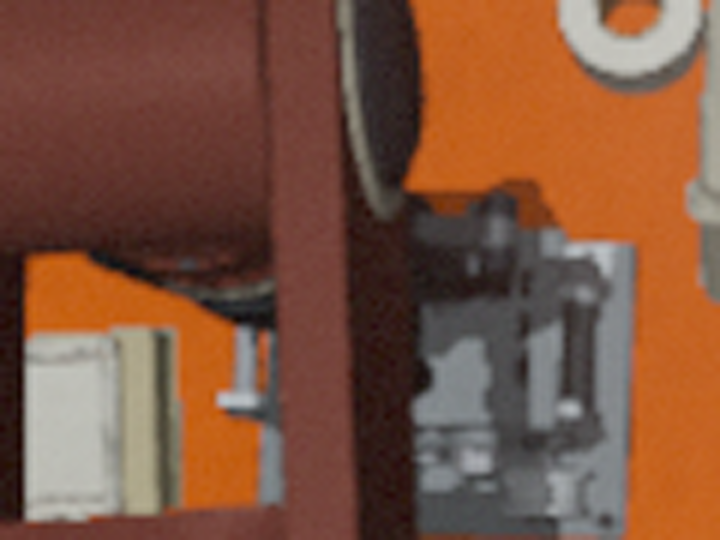

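```bash
python3 -m handwheel '[[0.05,[0.03,0,0],[0,0,0]],[0.05,[0.03,0,0],[0,0,0]],[0.05,[0.025,0,0],[0,0,0]],[0.05,[0.018,0,0],[0,0,0]],[0.05,[0,0,0],[0,0,0]],[0.05,[0,0,0],[0,0,0]]]'
python3 - <<'E'
from h import *
o=ctrl.get_obs();print(o['contact_force'],o['tool_pos'])
im=ctrl.get_image("side"); crop(im,(305,200),60,45,6,"pics/side2.png")
E
```

```text
t: 3.6
tool_pos: [0.5004, 0.1235, 0.1469]
tool_rot: [-2.219, 0.004, 2.22]
contact_force: [-0.3, -0.1, -0.1]
opening: 0.0503
[-0.28878712 -0.1212385  -0.05696414] [0.50041454 0.12350908 0.14692093]
```

View pics/side2.png

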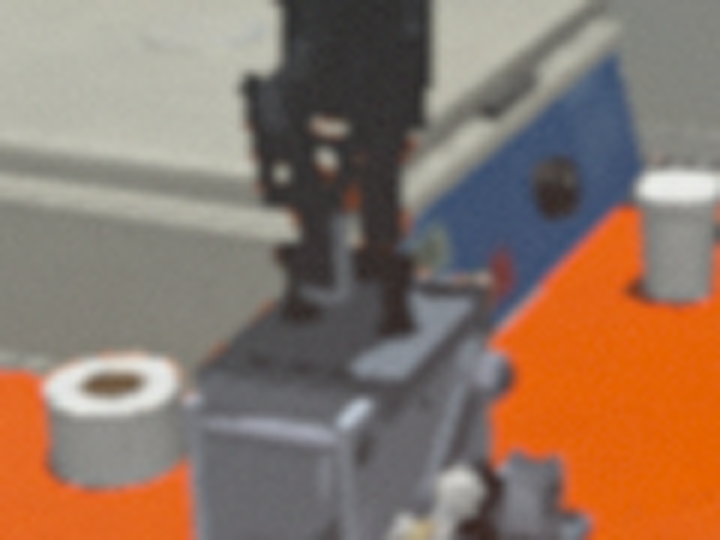

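```bash
python3 -m handwheel '[[0.03,[0.005,0,0],[0,0,0]],[0.02,[0,0,0],[0,0,0]],[0.005,[0,0,0],[0,0,0]],[0.005,[0,0,0],[0,0,0]],[0.005,[0,0,0],[0,0,0]],[0.005,[0,0,0],[0,0,0]]]' 40
```

```text
t: 4.15
tool_pos: [0.5013, 0.1247, 0.1428]
tool_rot: [-2.223, 0.002, 2.218]
contact_force: [-1.0, 0.3, 6.5]
opening: 0.0131
```

```bash
python3 -m handwheel '[[0.005,[-0.002,0,0],[0,0,0]],[0.005,[-0.006,0,0],[0,0,0]],[0.005,[-0.012,0,0],[0,0,0]],[0.005,[-0.02,0,0],[0,0,0]],[0.005,[-0.03,0,0],[0,0,0]],[0.005,[0,0,0],[0,0,0]]]' 60
python3 - <<'E'
from h import *
o=ctrl.get_obs();print(o['contact_force'],o['tool_pos'])
im=ctrl.get_image("side"); crop(im,(305,200),60,50,6,"pics/side3.png")
for n,uv,z in (("top",(338,200),0),("top",(338,266),0),("top",(385,222),.063)): print(atz(n,uv,z))
E
```

```text
t: 4.65
tool_pos: [0.5034, 0.125, 0.2184]
tool_rot: [-2.232, 0.001, 2.209]
contact_force: [1.9, -0.6, -0.0]
opening: 0.0127
[ 1.87010834 -0.5924184  -0.00940048] [0.50342417 0.12497554 0.21836467]
[ 0.52643318 -0.10918249  0.        ]
[ 0.34402731 -0.11126755  0.        ]
[ 0.4613231  -0.22870226  0.063     ]
```

View pics/side3.png

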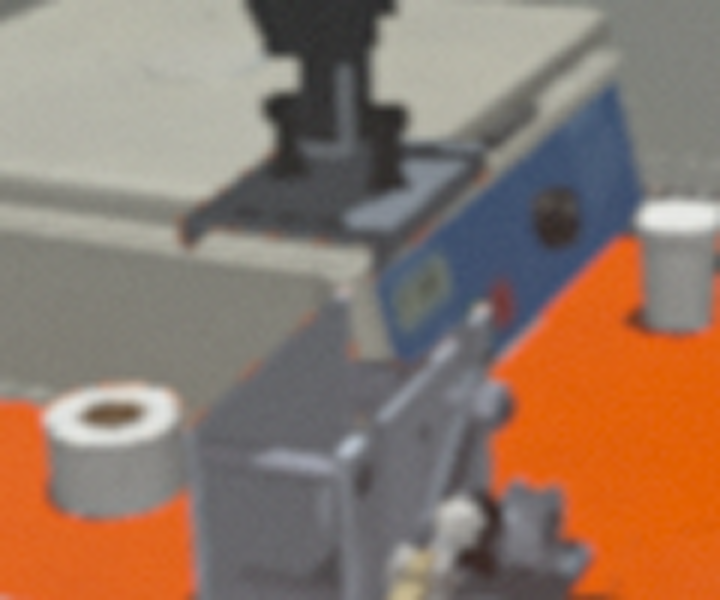

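```bash
python3 -m handwheel '[[0.005,[0,0.005,0.015],[0,0,0]],[0.005,[0,0.01,0.025],[0,0,0]],[0.005,[0,0.02,0.025],[0,0,0]],[0.005,[0,0.03,0],[0,0,0]],[0.005,[0,0.03,0],[0,0,0]],[0.005,[0,0.03,0],[0,0,0]],[0.005,[0,0.03,0],[0,0,0]],[0.005,[0,0.03,0],[0,0,0]],[0.005,[0,0.025,0],[0,0,0]],[0.005,[0.01,0.01,0],[0,0,0]]]' 60
python3 -m handwheel '[[0.005,[0.025,0,0],[0,0,0]],[0.005,[0.03,0,0],[0,0,0]],[0.005,[0.03,0,0],[0,0,0]],[0.005,[0.03,0,0],[0,0,0]],[0.005,[0.02,0,0],[0,0,0]],[0.005,[0.01,0,0],[0,0,0]],[0.005,[0,0,0],[0,0,0]],[0.005,[0,0,0],[0,0,0]]]' 60
python3 - <<'E'
from h import *
for c,p in (("side",(340,215)),("top",(338,225))):
    im=ctrl.get_image(c); crop(im,p,60,45,6,f"pics/{c}4.png")
E
```

```text
t: 5.53
tool_pos: [0.4354, -0.0981, 0.2023]
tool_rot: [-2.223, 0.007, 2.218]
contact_force: [0.6, -0.8, -0.6]
opening: 0.0126
t: 6.2
tool_pos: [0.4348, -0.0948, 0.056]
tool_rot: [-2.219, 0.001, 2.222]
contact_force: [1.0, -0.2, -1.6]
opening: 0.0125
```

View pics/side4.png

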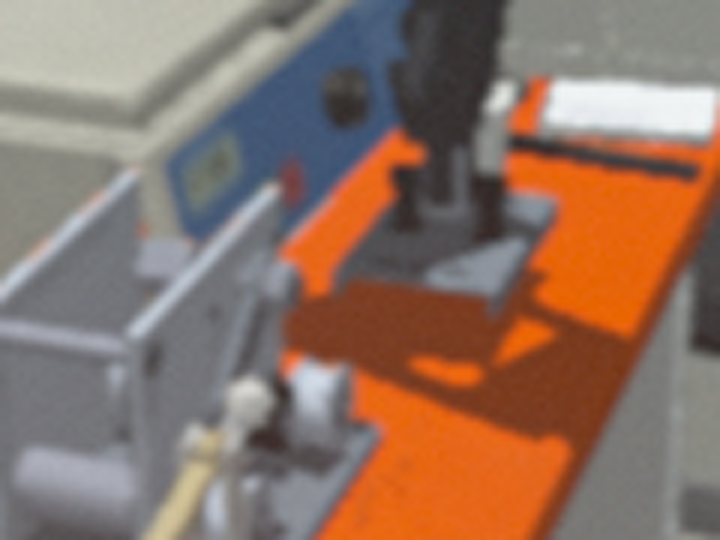

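View pics/top4.png

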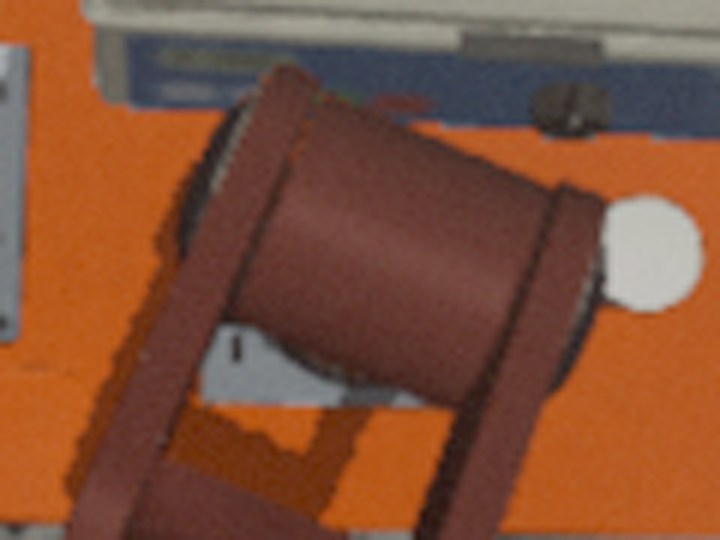

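```bash
python3 -m handwheel '[[0.005,[0.01,0,0],[0,0,0]],[0.005,[0.007,0,0],[0,0,0]],[0.005,[0.002,0,0],[0,0,0]],[0.005,[0,0,0],[0,0,0]],[0.005,[0,0,0],[0,0,0]]]' 60
python3 -m handwheel '[[0.005,[0.002,0,0],[0,0,0]],[0.005,[0.002,0,0],[0,0,0]],[0.005,[0,0,0],[0,0,0]]]' 60
```

```text
t: 6.72
tool_pos: [0.4349, -0.0952, 0.0371]
tool_rot: [-2.22, 0.002, 2.221]
contact_force: [-0.1, 0.1, -0.9]
opening: 0.0127
t: 6.97
tool_pos: [0.4349, -0.0952, 0.0331]
tool_rot: [-2.22, 0.002, 2.221]
contact_force: [0.3, 0.2, -2.2]
opening: 0.0125
```

```bash
python3 -m handwheel '[[0.005,[0.0015,0,0],[0,0,0]],[0.005,[0,0,0],[0,0,0]],[0.005,[0,0,0],[0,0,0]]]' 60
python3 -m handwheel '[[0.005,[0.0015,0,0],[0,0,0]],[0.005,[0,0,0],[0,0,0]],[0.005,[0,0,0],[0,0,0]]]' 60
```

```text
t: 7.22
tool_pos: [0.435, -0.0952, 0.0317]
tool_rot: [-2.22, 0.002, 2.221]
contact_force: [0.1, -0.3, -1.2]
opening: 0.0123
t: 7.47
tool_pos: [0.435, -0.0953, 0.0302]
tool_rot: [-2.22, 0.002, 2.221]
contact_force: [0.4, -0.9, -0.8]
opening: 0.0128
```

```bash
python3 -m handwheel '[[0.005,[0.0015,0,0],[0,0,0]],[0.005,[0,0,0],[0,0,0]],[0.005,[0,0,0],[0,0,0]]]' 60
python3 -m handwheel '[[0.005,[0.0015,0,0],[0,0,0]],[0.005,[0,0,0],[0,0,0]],[0.005,[0,0,0],[0,0,0]]]' 60
python3 - <<'E'
from h import *
im=ctrl.get_image("side"); crop(im,(350,215),60,45,6,"pics/side5.png")
E
```

```text
t: 7.72
tool_pos: [0.4352, -0.0953, 0.0299]
tool_rot: [-2.22, 0.001, 2.222]
contact_force: [-4.0, 0.7, 7.7]
opening: 0.0126
t: 7.97
tool_pos: [0.4352, -0.0953, 0.0299]
tool_rot: [-2.218, 0.001, 2.223]
contact_force: [-10.6, 3.0, 17.9]
opening: 0.0123
```

View pics/side5.png

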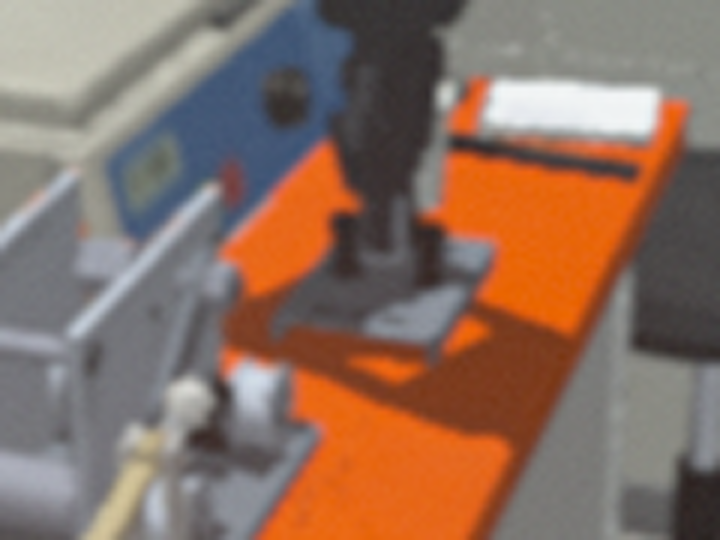

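```bash
python3 -m handwheel '[[0.005,[-0.0025,0,0],[0,0,0]],[0.005,[0,0,0],[0,0,0]],[0.03,[0,0,0],[0,0,0]],[0.045,[0,0,0],[0,0,0]],[0.045,[0,0,0],[0,0,0]],[0.045,[-0.01,0,0],[0,0,0]],[0.045,[-0.03,0,0],[0,0,0]],[0.045,[-0.04,0,0],[0,0,0]],[0.045,[-0.04,0,0],[0,0,0]],[0.045,[-0.04,0,0],[0,0,0]]]' 40
python3 - <<'E'
from h import *
ims=ctrl.get_image("side"); imt=ctrl.get_image("top")
for a in (("side",ims),("top",imt)): cv2.imwrite(f"pics/{a[0]}6.png",a[1][:,:,::-1])
crop(ims,(330,225),65,50,6,"pics/side6c.png"); crop(imt,(250,208),50,40,8,"pics/top6c.png")
for c in("side","top"):
  for n in ("bolt_head","head_centre","idler_centre","gap_mouth","drive_unit","cover"):
    print(c,n,[(x["score"],x["centre"]) for x in ctrl.tip_of(n,c)[:2]])
E
```

```text
t: 8.85
tool_pos: [0.4346, -0.0951, 0.192]
tool_rot: [-2.221, 0.002, 2.221]
contact_force: [0.8, 0.3, 0.4]
opening: 0.0451
side bolt_head [(0.49, [213.1, 307.6])]
side head_centre [(0.67, [204.6, 360.3]), (0.39, [212.4, 305.5])]
side idler_centre [(0.62, [238.8, 320.4]), (0.17, [307.0, 336.3])]
side gap_mouth [(0.84, [208.4, 306.1])]
side drive_unit [(0.65, [252.2, 303.7])]
side cover [(0.91, [222.4, 355.5]), (0.16, [239.9, 320.2])]
top bolt_head [(0.39, [203.6, 258.5])]
top head_centre [(0.49, [202.9, 257.5])]
top idler_centre [(0.72, [226.2, 240.5])]
top gap_mouth [(0.64, [202.7, 261.0])]
top drive_unit [(0.97, [203.5, 252.6])]
top cover [(0.8, [236.9, 334.4])]
```

View pics/side6c.png

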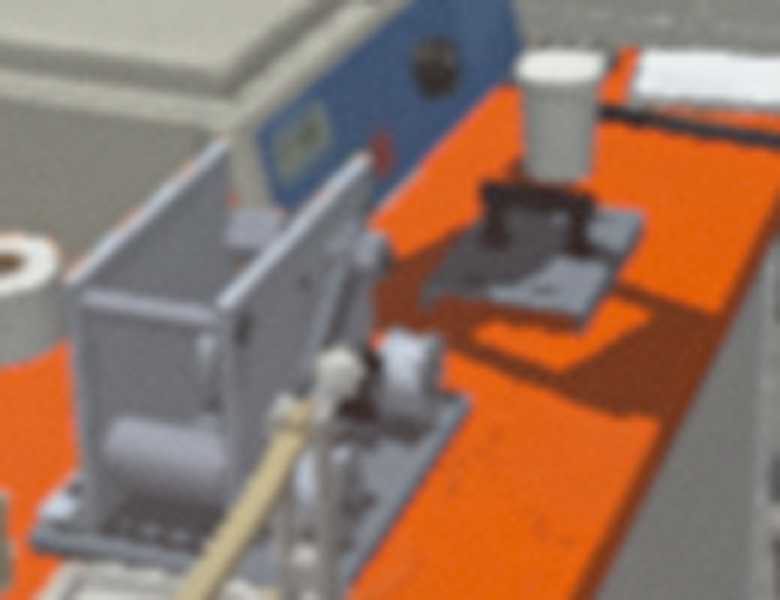

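View pics/top6c.png

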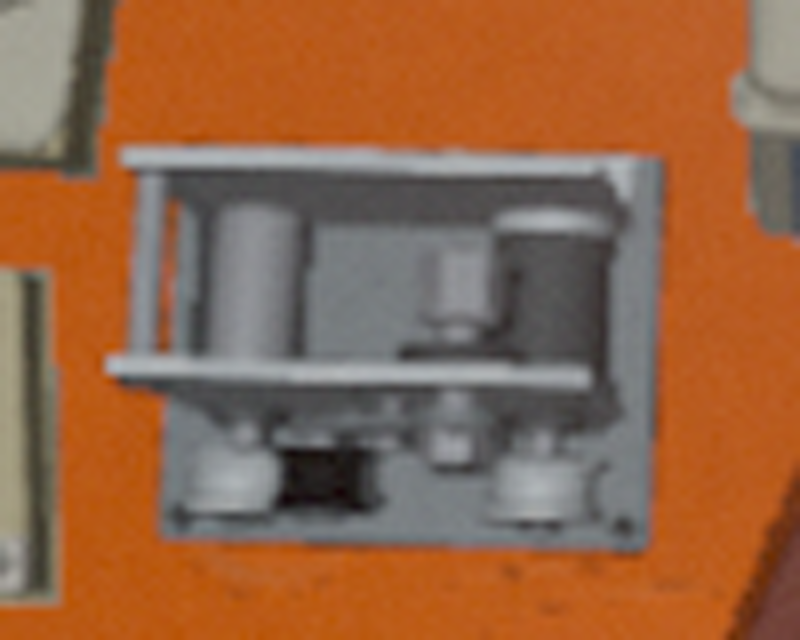

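Run:
```python
from fit import *
S2=lambda x,y:(x/6+265,y/6+175)
obs=[("top",(-.078,.085,.01),T(162,541)),("top",(-.078,-.085,.01),T(648,550)),("top",(.06,-.085,.01),T(663,158)),
("top",(.038,.075,.125),T(120,149)),("top",(-.034,.075,.125),T(107,380)),("top",(-.034,-.075,.125),T(592,388)),("top",(-.028,.075,.125),T(107,357)),("top",(-.028,-.075,.125),T(592,366)),
("side",(-.034,.075,.125),S2(222,308)),("side",(.038,.075,.125),S2(72,287)),("side",(-.034,-.075,.125),S2(370,155)),("side",(.038,-.075,.125),S2(222,142)),
("side",(-.078,-.085,.01),S2(470,400))]
p=fit(obs)
t=fit([o for o in obs if o[0]=="top"])
for q in(p,t):
  w=world([(0,-.03,.1),(.01,-.03,.112),(-.01,-.03,.112),(0,-.03,.125)],q); print(w[0].round(4),((proj("top",w)-[200,168])*8).round(0).tolist())
for n,uv,z in(("top",(257.5,202.9),.1),("top",(258.5,203.6),.1),("top",(260,202.7),.125)): print(atz(n,uv,z))
```

```text
[0.4973 0.1312 0.0044] 0.25
[[-1.0, 0.1], [0.2, 0.0], [-0.2, -0.5], [-0.4, -0.2], [-0.4, -0.3], [-0.2, -0.3], [-0.3, 0.1], [-0.1, 0.1], [2.2, -1.2], [-0.9, -2.1], [0.4, -0.5], [0.0, -1.6], [1.1, -2.1]]
[0.497  0.1305 0.0032] 0.18
[[-0.8, 0.1], [0.4, 0.2], [0.1, -0.4], [-0.1, -0.1], [-0.1, -0.2], [0.1, -0.1], [-0.0, 0.2], [0.2, 0.2]]
[0.4974 0.1012 0.1   ] [[460.0, 285.0], [456.0, 248.0], [454.0, 312.0], [449.0, 274.0]]
[0.4971 0.1005 0.1   ] [[463.0, 286.0], [459.0, 249.0], [456.0, 313.0], [451.0, 275.0]]
[0.499342   0.10146499 0.1       ]
[0.49760342 0.09884748 0.1       ]
[0.49648139 0.09157193 0.125     ]
```

```bash
python3 -m handwheel '[[0.05,[-0.005,-0.02,0],[0,0,0]],[0.05,[-0.005,-0.036,0],[0,0,0]],[0.05,[0,-0.036,0],[0,0,0]],[0.05,[0,-0.036,0],[0,0,0]],[0.05,[0,-0.036,0],[0,0,-0]],[0.05,[0,-0.028,-0.02],[0,0,0]],[0.05,[0,-0.02,-0.025],[0,0,6.02]],[0.05,[0,-0.008,-0.02],[0,0,6.02]],[0.05,[0,0,0],[0,0,6.02]],[0.05,[0,0,0],[0,0,0]]]' 40
python3 -m handwheel '[[0.05,[0,0,0],[0,0,0]]]'
cat > g.py <<'E'
from h import *
C=np.array([.500,.1005,.1])
o=ctrl.get_obs(); M=R.from_rotvec(o['tool_rot']).as_matrix(); print(o['t'],"pos",o['tool_pos'].round(4),"C in tool",(M.T@(C-o['tool_pos'])).round(4))
f=M[:,0]; print("f",f.round(3),"lean deg",np.degrees(np.arctan2(f[1],-f[2])).round(2),"q",(np.arctan2(f[1],-f[2])+.315).round(3),"y",M[:,1].round(3),"F",o['contact_force'].round(1),o['wrist_torque'].round(2),"op",round(o['opening'],4),"joints",o['q'].round(2))
E
python3 g.py
```

```text
t: 10.38
tool_pos: [0.5004, 0.1275, 0.1974]
tool_rot: [2.046, -0.324, -2.051]
contact_force: [-0.6, 0.0, -0.4]
opening: 0.0499
t: 10.47
tool_pos: [0.5, 0.1257, 0.1979]
tool_rot: [2.049, -0.324, -2.054]
contact_force: [-0.8, 0.9, -0.1]
opening: 0.0498
10.4667 pos [0.5    0.1257 0.1979] C in tool [ 0.1009 -0.0063 -0.0002]
f [-0.002 -0.309 -0.951] lean deg -18.01 q 0.001 y [ 0.002 -0.951  0.309] F [-0.8  0.9 -0.1] [0.17 0.04 0.  ] op 0.0498 joints [ 0.26 -0.11  1.85 -0.3   1.49  1.87]
```

```bash
python3 -m handwheel '[[0.05,[0.02,-0.0063,0],[0,0,0]],[0.05,[0.025,0,0],[0,0,0]],[0.05,[0.02,0,0],[0,0,0]],[0.05,[0,0,0],[0,0,0]],[0.05,[0,0,0],[0,0,0]]]' 40
python3 - <<'E'
from h import *
ims=ctrl.get_image("side"); imt=ctrl.get_image("top")
crop(ims,(310,215),65,50,6,"pics/side7c.png"); crop(imt,(250,208),65,50,6,"pics/top7c.png")
E
python3 g.py
```

```text
t: 10.88
tool_pos: [0.4994, 0.1091, 0.1347]
tool_rot: [2.05, -0.33, -2.056]
contact_force: [1.1, 0.9, 1.0]
opening: 0.05
10.9833 pos [0.5013 0.11   0.137 ] C in tool [ 0.0382 -0.0024  0.0013]
f [ 0.002 -0.309 -0.951] lean deg -17.99 q 0.001 y [-0.004 -0.951  0.309] F [-0.2  0.2 -0.6] [ 0.15 -0.    0.  ] op 0.0499 joints [ 0.24 -0.06  1.91 -0.31  1.37  1.88]
```

View pics/side7c.png

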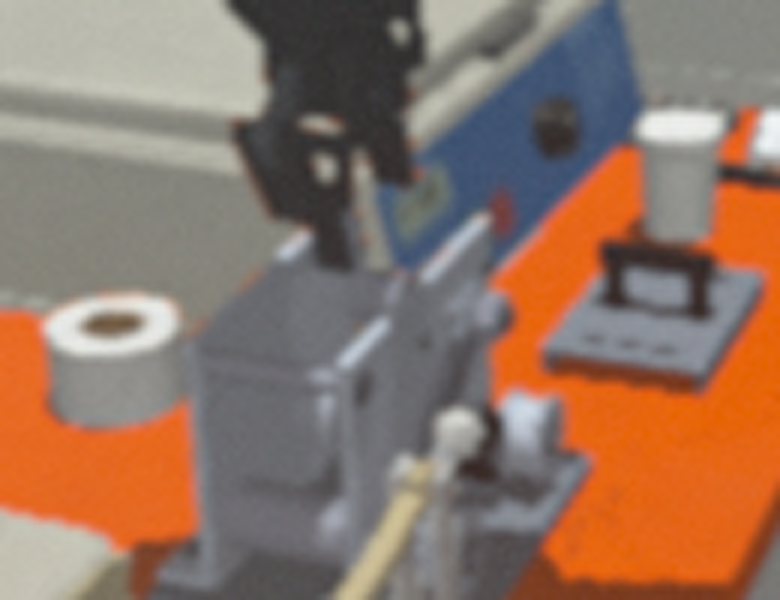

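View pics/top7c.png

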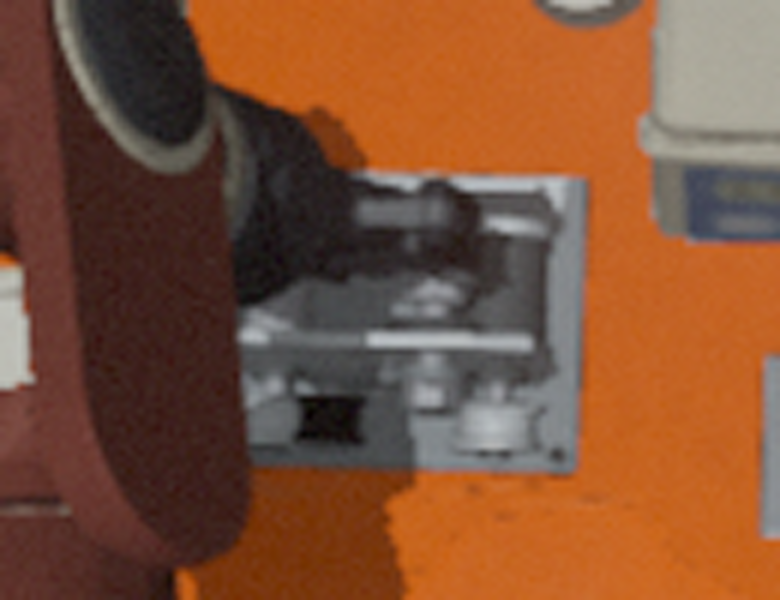

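```bash
python3 -m handwheel '[[0.05,[0.015,-0.0024,0],[0,0,0]],[0.05,[0.015,0,0],[0,0,0]],[0.05,[0.012,0,0],[0,0,0]],[0.05,[0,0,0],[0,0,0]]]' 40; python3 g.py
python3 -m handwheel '[[0.05,[0.01,0,0],[0,0,0]],[0.05,[0.005,0,0],[0,0,0]],[0.05,[0,0,0],[0,0,0]],[0.05,[0,0,0],[0,0,0]]]' 40;python3 g.py
```

```text
t: 11.32
tool_pos: [0.4994, 0.0991, 0.0933]
tool_rot: [2.049, -0.328, -2.055]
contact_force: [-1.2, -1.0, 0.4]
opening: 0.0499
11.3167 pos [0.4994 0.0991 0.0933] C in tool [-0.0068  0.0007 -0.0005]
f [-0.003 -0.31  -0.951] lean deg -18.07 q -0.0 y [-0.002 -0.951  0.31 ] F [-1.2 -1.   0.4] [ 0.11  0.03 -0.  ] op 0.0499 joints [ 0.22 -0.02  1.95 -0.32  1.3   1.89]
t: 11.65
tool_pos: [0.5004, 0.095, 0.0803]
tool_rot: [2.052, -0.328, -2.052]
contact_force: [0.2, 0.3, 0.7]
opening: 0.0499
11.65 pos [0.5004 0.095  0.0803] C in tool [-0.0204  0.0009  0.0004]
f [-0.001 -0.31  -0.951] lean deg -18.06 q -0.0 y [-0.002 -0.951  0.31 ] F [0.2 0.3 0.7] [ 0.15 -0.02 -0.01] op 0.0499 joints [ 0.21 -0.    1.96 -0.32  1.27  1.89]
```

```bash
python3 -m handwheel '[[0.03,[0,0,0],[0,0,0]],[0.02,[0,0,0],[0,0,0]],[0.015,[0,0,0],[0,0,0]],[0.015,[0,0,0],[0,0,0]],[0.015,[0,0,0],[0,0,0]]]' 30; python3 g.py
```

```text
t: 12.07
tool_pos: [0.5008, 0.0973, 0.0805]
tool_rot: [2.057, -0.323, -2.053]
contact_force: [0.1, 7.8, -1.7]
opening: 0.0234
12.0667 pos [0.5008 0.0973 0.0805] C in tool [-0.0195  0.0029  0.0008]
f [ 0.001 -0.305 -0.952] lean deg -17.77 q 0.005 y [-0.002 -0.952  0.305] F [ 0.1  7.8 -1.7] [ 1.37 -0.02 -0.07] op 0.0234 joints [ 0.21 -0.    1.96 -0.32  1.27  1.89]
```

```bash
python3 -m handwheel '[[0.015,[0,-0.002,0],[0,0,0]],[0.015,[0,0,0],[0,0,0]],[0.015,[0,0,0],[0,0,0]]]' 60; python3 g.py
python3 - <<'E'
from h import *
ims=ctrl.get_image("side"); imt=ctrl.get_image("top")
crop(ims,(310,225),65,50,6,"pics/side8c.png"); crop(imt,(250,208),65,50,6,"pics/top8c.png")
E
```

```text
t: 12.32
tool_pos: [0.5008, 0.0973, 0.0806]
tool_rot: [2.053, -0.327, -2.052]
contact_force: [-2.8, 2.4, 5.3]
opening: 0.0231
12.3167 pos [0.5008 0.0973 0.0806] C in tool [-0.0194  0.003   0.0008]
f [ 0.    -0.309 -0.951] lean deg -18.03 q 0.0 y [-0.002 -0.951  0.309] F [-2.8  2.4  5.3] [ 0.3   0.29 -0.13] op 0.0231 joints [ 0.21 -0.    1.96 -0.32  1.27  1.89]
```

View pics/side8c.png

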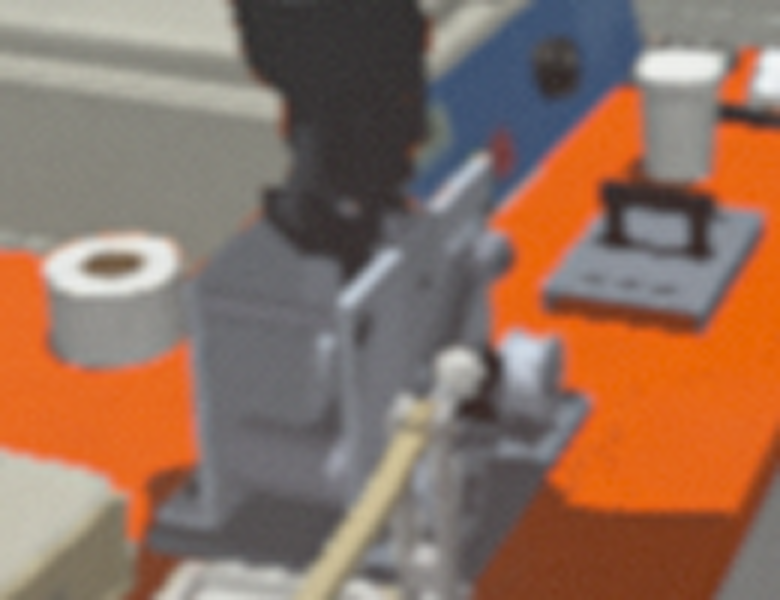

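View pics/top8c.png

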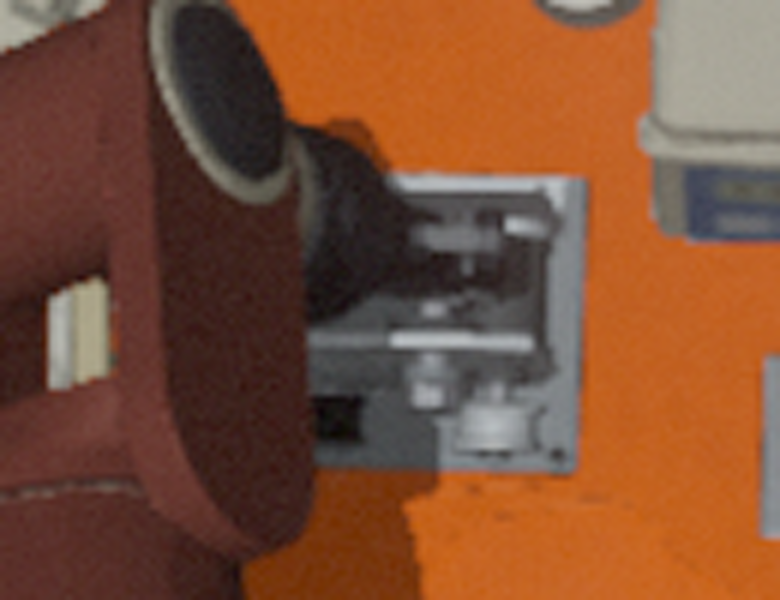

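```bash
python3 -m handwheel '[[0.015,[0,0,0],[0,0,0]],[0.015,[0,-0.0011,0],[0,0,-3]],[0.015,[0,-0.0011,0],[0,0,-3]],[0.015,[0,-0.0011,0],[0,0,-3]],[0.015,[0,-0.0011,0],[0,0,-3]],[0.015,[0,0,0],[0,0,0]],[0.015,[0,0,0],[0,0,0]]]' 80; python3 g.py
```

```text
t: 13.0
tool_pos: [0.5008, 0.1015, 0.0797]
tool_rot: [2.171, -0.116, -2.168]
contact_force: [-2.3, 4.0, 6.1]
opening: 0.0226
13.0 pos [0.5008 0.1015 0.0797] C in tool [-0.0201  0.0031  0.0008]
f [ 0.001 -0.104 -0.995] lean deg -5.94 q 0.211 y [-0.003 -0.995  0.104] F [-2.3  4.   6.1] [ 0.37  0.41 -0.1 ] op 0.0226 joints [ 0.11 -0.06  1.99 -0.11  1.22  1.72]
```

```bash
python3 -m handwheel '[[0.015,[0,-0.0011,0],[0,0,-3]],[0.015,[0,-0.0011,0],[0,0,-3]],[0.015,[0,-0.0011,0],[0,0,-3]],[0.015,[0,-0.0011,0],[0,0,-3]],[0.015,[0,-0.0011,0],[0,0,-3]],[0.015,[0,0,0],[0,0,0]],[0.015,[0,0,0],[0,0,0]]]' 80; python3 g.py
python3 - <<'E'
from h import *
ims=ctrl.get_image("side"); imt=ctrl.get_image("top")
crop(ims,(310,225),65,50,6,"pics/side9c.png"); crop(imt,(250,208),65,50,6,"pics/top9c.png")
E
```

```text
t: 13.58
tool_pos: [0.5008, 0.1068, 0.0798]
tool_rot: [-2.139, -0.166, 2.137]
contact_force: [-2.4, 3.2, 7.1]
opening: 0.0226
13.5833 pos [0.5008 0.1068 0.0798] C in tool [-0.0209  0.0031  0.0008]
f [ 0.001  0.157 -0.988] lean deg 9.05 q 0.473 y [-0.003 -0.988 -0.157] F [-2.4  3.2  7.1] [0.34 0.43 0.06] op 0.0226 joints [-0.02 -0.09  2.02  0.17  1.21  1.49]
```

View pics/side9c.png

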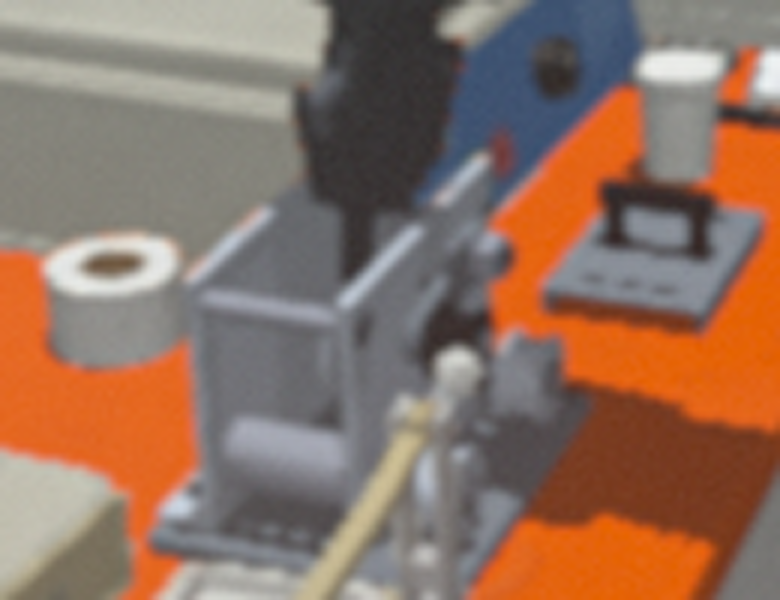

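View pics/top9c.png

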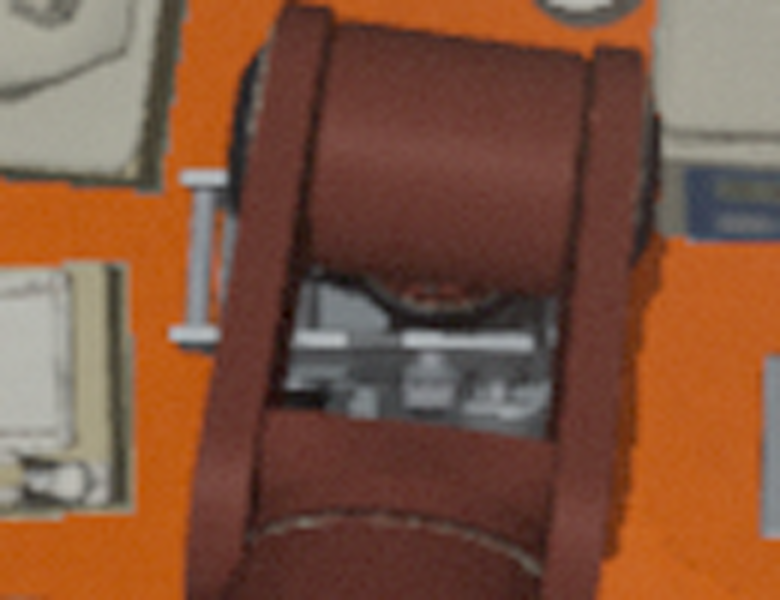

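```bash
python3 -m handwheel '[[0.015,[0,-0.0011,0],[0,0,-3]],[0.015,[0,-0.0011,0],[0,0,-3]],[0.015,[0,-0.0011,0],[0,0,-3]],[0.015,[0,0,0],[0,0,0]],[0.015,[0,0,0],[0,0,0]],[0.015,[0,0,0],[0,0,0]]]' 80; python3 g.py
python3 - <<'E'
from h import *
from fit import world
ims=ctrl.get_image("side"); imt=ctrl.get_image("top")
crop(ims,(325,225),40,30,10,"pics/side10c.png"); crop(imt,(250,215),50,40,8,"pics/top10c.png")
for n in("idler_centre","idler_arm","bolt_head"):
  for c in("side","top"): print(n,c,[(x['score'],x['centre']) for x in ctrl.tip_of(n,c)[:2]])
y0=.1035; u=np.array([.4985,y0,.1])
for q in(.53,.63,.73):
  a=.63-q; X=[u+[-.06,.06*np.cos(a),-.06*np.sin(a)],u+[-.06,0,0]]
  print(q,proj("side",X).round(1).tolist())
for x in ctrl.silhouettes("idler_arm","side")[:1]:
  print(x['score'],x['box'])
E
```

```text
t: 14.18
tool_pos: [0.5008, 0.1099, 0.0806]
tool_rot: [-2.052, -0.323, 2.05]
contact_force: [-3.5, 0.1, 7.7]
opening: 0.0226
14.1833 pos [0.5008 0.1099 0.0806] C in tool [-0.0214  0.003   0.0008]
f [ 0.001  0.309 -0.951] lean deg 18.0 q 0.629 y [-0.002 -0.951 -0.309] F [-3.5  0.1  7.7] [0.22 0.45 0.09] op 0.0226 joints [-0.1  -0.08  2.03  0.33  1.24  1.35]
idler_centre side [(0.74, [228.3, 320.0])]
idler_centre top [(0.73, [225.5, 231.2])]
idler_arm side [(0.68, [253.8, 234.6]), (0.63, [218.4, 309.5])]
idler_arm top []
bolt_head side []
bolt_head top []
0.53 [[321.4, 230.4], [330.0, 217.7]]
0.63 [[321.2, 228.2], [330.0, 217.7]]
0.73 [[321.2, 225.9], [330.0, 217.7]]
0.74 [320.4, 224.4, 16.3, 19.3]
```

View pics/side10c.png

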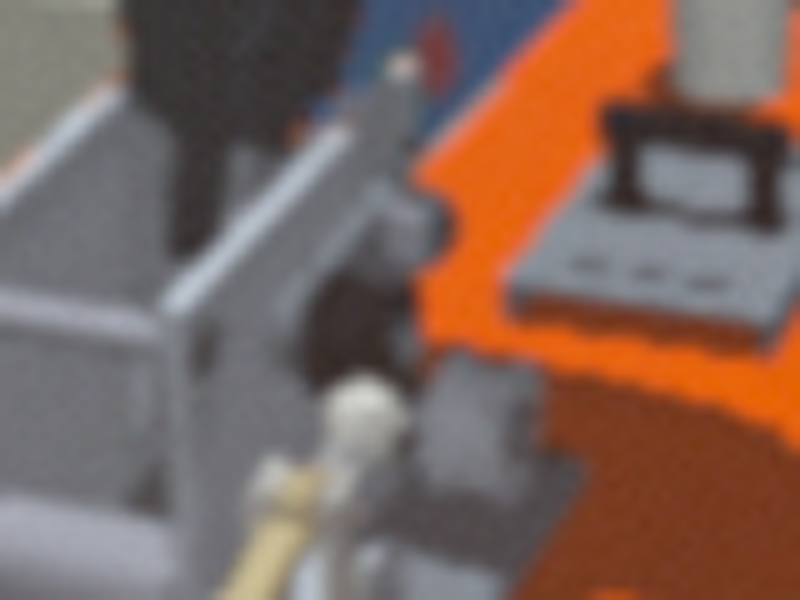

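```bash
python3 - <<'E'
from h import *
u=np.array([.4985,.1035,.1])
for q in(0,.6,.63,.66):
  a=.63-q; print(q,proj("side",u+[-.06,.06*np.cos(a),-.06*np.sin(a)]).round(1),proj("top",u+[-.06,.06*np.cos(a),-.06*np.sin(a)]).round(1))
r=[]
for i in range(4):
  im=ctrl.get_image("side")
  x=ctrl.tip_of("idler_centre","side")[:1]; r+= [x[0]['centre']] if x else []
print(r)
E
python3 g.py
```

```text
0 [[323.4 239. ]] [[239.1 227.5]]
0.6 [[321.3 228.8]] [[232.  226.4]]
0.63 [[321.2 228.2]] [[231.8 226.3]]
0.66 [[321.2 227.5]] [[231.7 226.3]]
[[228.4, 317.2], [227.9, 317.7], [226.7, 319.0]]
15.0333 pos [0.5008 0.1099 0.0806] C in tool [-0.0214  0.003   0.0008]
f [ 0.001  0.308 -0.951] lean deg 17.96 q 0.629 y [-0.001 -0.951 -0.308] F [-4.   0.2  7.8] [0.19 0.48 0.11] op 0.0226 joints [-0.1  -0.08  2.03  0.33  1.24  1.35]
```

View pics/top10c.png

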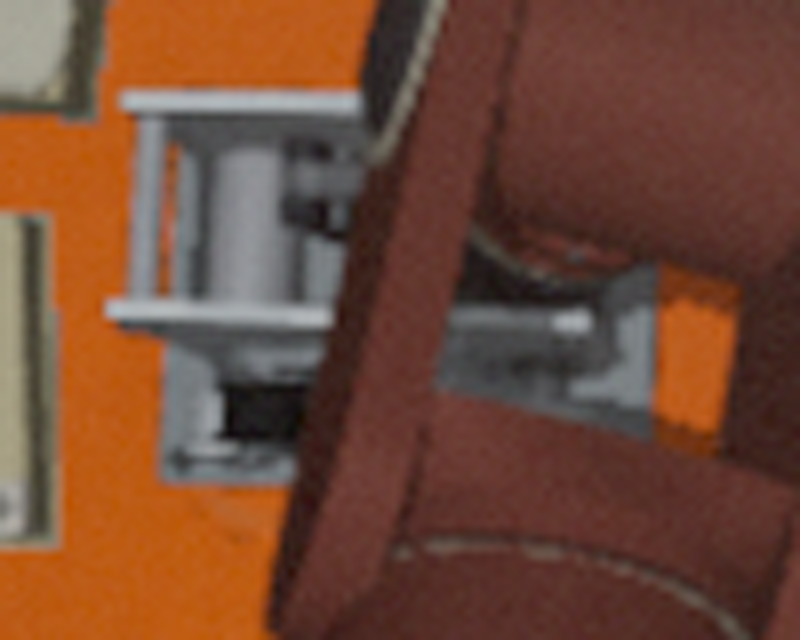

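```bash
python3 -c "
from station import ctrl
print(ctrl.finish_job())"; python3 g.py
```

```text
the job is handed in; nothing more can be done
None
the job is handed in; nothing more can be done
```

The cover is off and standing right way up on the clear bench to the right of the unit. The bolt head is gripped with 80 N and turned until the idler arm is level. I handed the job in with the arm still holding it there.

**Cover:** it went down at about x 0.435, y −0.095 m, and contact force peaked at about 18 N before I backed off and let go. Later pictures show it flat on the bench. The cup, note pad and pen in the same views look undisturbed.

**Bolt and arm:** at the last reading the fingers leaned 17.96° to the left, which is a joint value of 0.629 against 0.63 for level. In the side camera the idler centre was at row 226.7 to 228.4, where 228.2 is predicted for level (it was about 239 at rest). That puts the joint at about 0.64, give or take 0.03.

**Holding forces:** the wrist read under 10 N and the finger opening stayed at 22.6 mm. Time at the last reading was about 15 s.

**Checks that disagreed or were weak:**
- The bolt axis turned out about 3 mm farther left than my camera estimate. I corrected this after the fingers closed.
- The idler detections were up to 4 pixels off in column.
- The top camera could not see the bolt head or arm during the final hold, because the robot was in the way. I did not check the far end of the bench separately.

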